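# Build up a test sieve stack on the sieve shaker

## Task

Build the sieve stack on the shaker for the next soil sample: the receiver pan in the shaker's seat, then the sieves on it from the finest at the bottom to the coarsest on top, and the lid over them all. Every part must sit fully home, level in the rim below it, and you must leave the brush, the timer and the glass dish where they are.

Things in the scene. Friction and masses are not known exactly. Their poses are not given: they have to be found in the camera images.
- shaker: sieve shaker, fixed: grey box 130 x 118 mm, 41 mm high, with a knob on its front panel; above it a round 96 mm table and in its middle a seat ring (outside 60 mm, inside 54.5 mm, 11 mm deep) in which the pan's foot nests. Origin on the seat's axis at desk height, z up, x away from the panel; the seat's rim is 68 mm above the origin.
- pan_center (a point): centre (half-way up) of the receiver pan: smooth bright closed floor, no mesh. Bare steel ring, 60 mm across, 28 mm high, inside 54.5 mm. The lowest 10 mm is a tapered foot (45 to 51.6 mm across) on which it stands; above it the 60 mm frame, open at the top, is gripped across its outside. Seated, the foot is all inside the rim below and the frame bears on it. 0.1 to 0.17 kg.
- sieve_fine_center (a point): centre (half-way up) of the fine sieve: mesh so close that it looks like grey cloth. Bare steel ring, 60 mm across, 32 mm high, inside 54.5 mm. The lowest 10 mm is a tapered foot (45 to 51.6 mm across) on which it stands; above it the 60 mm frame, open at the top, is gripped across its outside. Seated, the foot is all inside the rim below and the frame bears on it. 0.1 to 0.17 kg.
- sieve_medium_center (a point): centre (half-way up) of the medium sieve: mesh of 6 mm pitch. Bare steel ring, 60 mm across, 38 mm high, inside 54.5 mm. The lowest 10 mm is a tapered foot (45 to 51.6 mm across) on which it stands; above it the 60 mm frame, open at the top, is gripped across its outside. Seated, the foot is all inside the rim below and the frame bears on it. 0.1 to 0.17 kg.
- sieve_coarse_center (a point): centre (half-way up) of the coarse sieve: deepest, open mesh of 13 mm pitch. Bare steel ring, 60 mm across, 44 mm high, inside 54.5 mm. The lowest 10 mm is a tapered foot (45 to 51.6 mm across) on which it stands; above it the 60 mm frame, open at the top, is gripped across its outside. Seated, the foot is all inside the rim below and the frame bears on it. 0.1 to 0.17 kg.
- sieve_lid_center (a point): centre (half-way up) of the lid, 36 mm high: steel disc with a black knob. Tapered foot like the sieves' (10 mm high, 45 to 51.6 mm across) on which it stands, plate 60 mm across and 3 mm thick, thin neck, round knob 20 mm across from 1 to 18 mm above this centre, to grip it by. Seated, the foot is all inside the rim below and the plate bears on it. 0.07 to 0.12 kg.
- brush: bystander: sieve brush with a wooden handle, 170 x 42 x 20 mm, lying on the desk, origin at the middle of its underside. To be left alone.
- timer: bystander: grey bench timer, 58 x 64 x 20 mm, origin at the middle of its underside. To be left alone.
- petri_dish: bystander: clear round dish, 60 mm across, 14 mm high, empty, origin at the middle of its underside. To be left alone.
There are look-alikes about, which are no part of the job. Leave any turquoise look-alike of the part that bears sieve_coarse_center alone. What is shaped like the part that bears sieve_medium_center but green is not meant.

How it is judged:
By the outcome, as a careful person would: the job done as asked, in the order asked, and still so for the second after the job is handed in, with the robot touching nothing.
It also fails if it takes over 115 s, if anything falls off the work surface, if the arm or the gripper's body presses on something with over 40 N, if the wrist force passes 120 N, or if a joint passes its speed limit or range.

## Robot

A 6-joint arm with a two-finger parallel gripper is mounted at the origin on a cart in front of the work surface, level with it; the furniture and walls round the work are solid. World frame = base frame: x ahead of the robot, y to its left, z up, the work surface at z = 0. Lengths are in m, angles in rad, forces in N, time in s.
With the tool pointing down it reaches from about 0.3 to 0.875 m from the base axis. Payload 4.2 kg.
Tool frame: the origin (TCP) lies between the finger pads; the fingertips stand 25 mm ahead of it and the grasp point (between the pads) lies 6 mm ahead of it (env.tips_ahead is the distance from the TCP to the fingertips, in m); y points along the fingers, z is the direction in which the jaws open and shut, and the axes are right-handed (so a half turn about y gives the same grasp; the last joint's range is limited). The gripper opens to 85 mm and grips with 20 to 120 N. Pads are 22 mm wide; open, the fingers measure 114 mm over their backs; the gripper's body (76 mm by 85 mm) begins 54 mm behind the grasp point. The pads swing forward as they close: fully open they stand 13 mm farther back than shut.
Start: joints at [-0.02, 0.32, 1.565, -0, 1.257, -0.02], TCP at [0.575, 0, 0.256] pointing down, gripper open.
Joint ranges: [-3.11, 3.11], [-0.84, 2.01], [0.21, 2.61], [-1.34, 4.49], [0.05, 2.63], [-2.56, 2.56]. Speed limits (rad/s): [2.57, 2.57, 3.14, 3.14, 3.14, 3.14].

## Interface

Orientations are given as a rotation vector (axis times angle).
In Python, from station import env, snapshot, camera_info, workorder, spot_in, silhouettes gives the robot as it stands. The module is installed in compiled form; this text tells all that it offers.
- The arm moves only by the tool step_arm, never from a script. Its argument "targets" is a list of rows, each an object with "dp": the shift along the tool's x, y, z in m, a list of three; "angular": the turn, a rotation vector about the tool's x, y, z in units of 10 degrees (1.0 is 10 degrees), a list of three. A call has 1 to 10 rows; each row is the pose to reach, as a shift and turn from the pose measured when the call began, along the tool's axes at that moment; what a row does not reach only later rows make up. A row lasts 1/8 s, in which the tool goes at most 62.5 mm and 10.7 degrees, less where a joint would pass 70% of its speed; a pose out of reach is approached as far as the arm can. A call with a gripper value outside its range is refused whole. "jaw" is the opening, from -1 (shut) to 1 (fully open), set as the call begins (left out, the last holds). The fingers move at their own pace and stop on an object; "newtons" is the grip in N (left out, the last holds). Time passes only in rows, so rows that repeat a pose let the fingers close. It gives the time, the measured TCP pose, the force and the opening at its end, in the units of the state.
- env.get_obs(): the state, without advancing time (a new reading comes with each control period).
- snapshot(name): name is "scene" or "side" or "wrist"; returns (picture, depth): 480x640x3 uint8, blue, green, red; 480x640 float32, m along the optical axis (not along the pixel's ray), 0 where there is no reading.
- camera_info(name): a dict with "K" (3x3 intrinsics, pixels), "eye" and "rotation" of the camera in the world. Camera axes: x right, y up, looking along -z (the intrinsics and any distortion apply to the point x, -y, -z); pixel columns grow to the right and rows downward; lengths in m; the calibration is good to about 2 mm. A picture is of the moment at which its call begins: read the wrist's pose just before it. camera_info takes no time and is no camera call; for the wrist camera it gives the pose at the moment of the call.
- workorder.sign_off(): hands the job in, once; it reports no verdict.
Trained networks look in the newest picture that a camera, given by its name, has taken for a name from the list of things; names that differ only in an ending like _2 or _b are one class to them, and where a whole thing is asked for, a point or a joint stands for the part that bears it (a point fixed in the world has none). Each returns a list of dicts, best first, with "score" (0 to 1); they miss things now and then, are a little off and sometimes report something else, mostly with a low value. They report only what shows in the picture. A call takes as long as a camera call. They do not tell look-alikes from the thing itself.
- spot_in(camera, thing): "at" ([column, row] as shares, 0 to 1, of the picture: columns of its width, rows of its height, amid what is visible of it).
- silhouettes(camera, thing): "mask" (480x640 bool, what is visible of it) and "at" ([column, row] as shares, 0 to 1, of the picture: columns of its width, rows of its height, amid what is visible of it).
The state is a dict: "time": time; "joint_pos": joint angles; "qd": joint speeds; "tau": joint torques, N m; "eef_pos": TCP position; "orientation": TCP orientation; "wrist_force": force on the tool from outside, world axes, zero at the start; "moment": the same for the moment, N m; "width": finger opening in m.
Only numpy, scipy, OpenCV 4.12 (cv2) and the standard library are available. Lean on these libraries where they do the work, as an engineer would, in place of code of your own. Each camera call takes 0.05 s, during which the arm holds its last target. There are 200 camera calls.

## Working session

There is one attempt and no reset: what is moved stays moved. The work goes in short steps, Python scripts to look and compute and a tool call to move; the robot and the scene stay as the last step left them, time stands still between calls to the robot, and variables do not carry over. Pictures are saved under pics/ and viewed, about 12 in all and at most 16, crops included, and the job is handed in when it is done.

Besides the shell and the picture viewer there is one more tool, called after "Call:" by a JSON object that holds its "method" and its "body", one argument or row to a line. step_arm: Moves the arm, as the interface text tells. Its arguments: {"type":"object","properties":{"targets":{"type":"array"},"jaw":{"type":"number"},"newtons":{"type":"number"}},"required":["targets"]}

```bash
mkdir -p pics
cat > h.py <<'E'
import numpy as np, cv2
from scipy.spatial.transform import Rotation as R
from station import env, snapshot, camera_info, workorder, spot_in, silhouettes
def cloud(dep,ci):
    K=ci["K"];v,u=np.mgrid[0:480,0:640]
    P=np.stack([(u-K[0][2])/K[0][0]*dep,-(v-K[1][2])/K[1][1]*dep,-dep],-1)
    W=P@np.array(ci["rotation"]).T+np.array(ci["eye"]); W[dep<=0]=np.nan
    return W
THINGS=["shaker","pan_center","sieve_fine_center","sieve_medium_center","sieve_coarse_center","sieve_lid_center","brush","timer","petri_dish"]
E
python3 - <<'E'
from h import *
o=env.get_obs();print({k:np.round(v,3).tolist() for k,v in o.items()}, env.tips_ahead)
for c in ["scene","side"]:
    ci=camera_info(c);print(c,{k:np.round(v,3).tolist() if not isinstance(v,str) else v for k,v in ci.items()})
    im,d=snapshot(c);cv2.imwrite(f"pics/{c}0.png",im);np.save(f"{c}0.npy",d);W=cloud(d,ci)
    for t in THINGS:
        for s in silhouettes(c,t)[:4]:
            m=s["mask"]; P=W[m]; P=P[~np.isnan(P[:,0])]
            if len(P)<5: continue
            a,b=np.percentile(P,2,axis=0),np.percentile(P,98,axis=0)
            print(c,t,round(s["score"],2),np.round(np.array(s["at"])*[640,480]),"lo",a.round(3),"hi",b.round(3),"col",im[m].mean(0).round())
E
```

```text
{'time': 0.0, 'joint_pos': [-0.02, 0.32, 1.566, 0.0, 1.257, -0.02], 'qd': [0.001, 0.002, -0.001, 0.001, 0.002, 0.001], 'tau': [0.001, -41.553, -23.416, -0.0, 0.008, 0.0], 'eef_pos': [0.575, 0.0, 0.255], 'orientation': [-1.21, 1.211, -1.208], 'wrist_force': [0.857, -0.154, -0.915], 'moment': [-0.004, -0.03, -0.025], 'width': 0.086} 0.025
scene {'K': [[516.525, 0.0, 317.353], [0.0, 516.525, 236.253], [0.0, 0.0, 1.0]], 'eye': [-0.135, 0.832, 0.834], 'rotation': [0.434, -1.163, -2.222]}Traceback (most recent call last):
  File "<stdin>", line 5, in <module>
  File "h.py", line 7, in cloud
    W=P@np.array(ci["rotation"]).T+np.array(ci["eye"]); W[dep<=0]=np.nan
      ~~~~~~~~~~~~~~~~~~~~~~~~~~~~^~~~~~~~~~~~~~~~~~~~
ValueError: operands could not be broadcast together with shapes (480,640) (3,)
```

```bash
sed -i 's/np.array(ci\["rotation"\]).T/R.from_rotvec(ci["rotation"]).as_matrix().T/' h.py
python3 - <<'E'
from h import *
o=env.get_obs();print(R.from_rotvec(o["orientation"]).as_matrix().round(2).tolist())
for c in ["scene","side"]:
    ci=camera_info(c);print(c,list(ci),np.round(ci["eye"],3),np.round(R.from_rotvec(ci["rotation"]).as_matrix()[:,2],2))
    im,d=snapshot(c);cv2.imwrite(f"pics/{c}0.png",im);np.save(f"{c}0.npy",d);W=cloud(d,ci)
    for t in THINGS:
        for s in silhouettes(c,t)[:4]:
            m=s["mask"]; P=W[m]; P=P[~np.isnan(P[:,0])]
            if len(P)<5: continue
            a,b=np.percentile(P,2,axis=0),np.percentile(P,98,axis=0)
            print(c,t,round(s["score"],2),np.round(np.array(s["at"])*[640,480]),"lo",a.round(3),"hi",b.round(3),"col",im[m].mean(0).round())
E
```

```text
[[0.0, -0.0, 1.0], [-1.0, 0.0, 0.0], [-0.0, -1.0, -0.0]]
scene ['K', 'eye', 'rotation'] [-0.135  0.832  0.834] [-0.53  0.63  0.57]
scene shaker 0.75 [353. 234.] lo [ 0.481 -0.192  0.013] hi [ 0.602 -0.082  0.069] col [130. 135. 138.]
scene shaker 0.25 [304. 320.] lo [0.415 0.171 0.002] hi [0.473 0.229 0.035] col [150. 153. 163.]
scene pan_center 0.7 [430. 216.] lo [ 0.409 -0.401  0.004] hi [ 0.465 -0.339  0.032] col [128. 130. 140.]
scene sieve_fine_center 0.67 [301. 319.] lo [0.415 0.171 0.011] hi [0.473 0.229 0.035] col [152. 155. 164.]
scene sieve_fine_center 0.4 [348. 289.] lo [0.391 0.036 0.002] hi [0.449 0.099 0.047] col [154. 156. 168.]
scene sieve_medium_center 0.75 [277. 278.] lo [0.563 0.102 0.004] hi [0.622 0.161 0.041] col [154. 156. 167.]
scene sieve_medium_center 0.67 [212. 360.] lo [0.476 0.384 0.002] hi [0.534 0.441 0.041] col [ 64. 130.  54.]
scene sieve_coarse_center 0.64 [345. 292.] lo [0.391 0.04  0.006] hi [0.449 0.099 0.047] col [156. 157. 168.]
scene sieve_coarse_center 0.63 [315. 261.] lo [ 0.517 -0.025  0.001] hi [0.577 0.051 0.047] col [137. 149.  57.]
scene
[... 1292 characters left out ...]
.479 -0.013  0.002] hi [0.534 0.438 0.25 ] col [ 73. 129.  59.]
side sieve_coarse_center 0.85 [312. 243.] lo [ 0.52  -0.012 -0.001] hi [0.574 0.048 0.044] col [132. 141.  50.]
side sieve_coarse_center 0.83 [295. 185.] lo [0.47  0.274 0.009] hi [0.524 0.336 0.043] col [133. 140.  43.]
side sieve_lid_center 0.87 [322. 364.] lo [ 0.554 -0.403  0.009] hi [ 0.606 -0.354  0.035] col [168. 168. 174.]
side brush 0.67 [277. 422.] lo [ 0.404 -0.519  0.005] hi [ 0.561 -0.467  0.021] col [156. 171. 183.]
side timer 0.84 [388. 344.] lo [ 0.691 -0.35   0.   ] hi [ 0.758 -0.28   0.02 ] col [155. 166. 172.]
side petri_dish 0.6 [351. 248.] lo [ 0.629 -0.015 -0.002] hi [0.683 0.045 0.014] col [161. 186. 205.]
```

View pics/scene0.png

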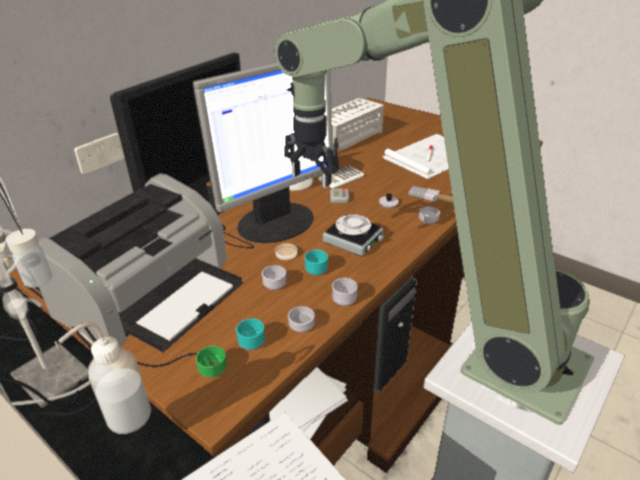

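View pics/side0.png

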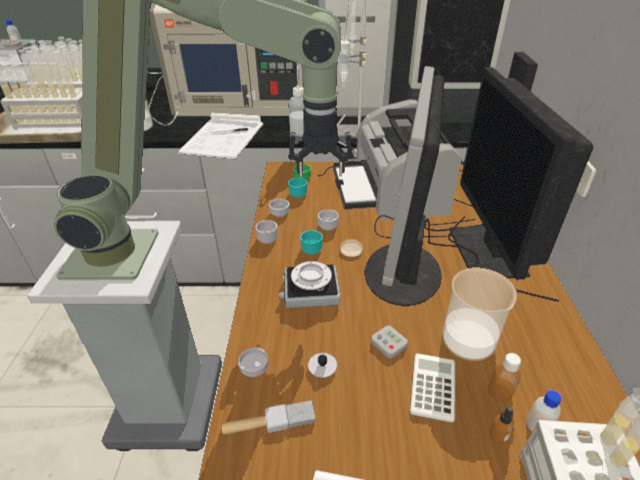

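```bash
cat >> h.py <<'E'
from scipy.optimize import least_squares
def rimfit(W,xy,h,zoff=0,ri=.02725,ro=.030,tol=.005):
    """centre of an annular rim at height h seen in cloud W near xy"""
    c=np.array(xy,float)
    for k in range(6):
        r=np.hypot(W[...,0]-c[0],W[...,1]-c[1]); z=W[...,2]-zoff
        m=(np.abs(z-h)<tol)&(r<.040)&(r>.018)
        P=W[m][:,:2]
        if len(P)<15: return c,len(P),0
        def f(q):
            d=np.hypot(*(P-q).T); return np.clip(d-ro,0,None)-np.clip(ri-d,0,None)+.15*(d-(ri+ro)/2)
        c=least_squares(f,c,loss="soft_l1",f_scale=.001).x
    return c,len(P),np.median(z[m])
E
python3 - <<'E'
from h import *
g={"pan":((.437,-.37),.028),"fine":((.444,.199),.032),"med":((.593,.13),.038),"coarse":((.42,.068),.044),"seat":((.545,-.145),.068)}
for c in ["scene","side"]:
    W=cloud(np.load(f"{c}0.npy"),camera_info(c))
    desk=W[(np.abs(W[...,0]-.5)<.06)&(np.abs(W[...,1]-.17)<.25)&(np.abs(W[...,2])<.012)][:,2]
    zo=np.median(desk); print(c,"desk",zo)
    for n,(xy,h) in g.items():
        q=rimfit(W,xy,h,zo); print(c,n,q[0].round(4),q[1],round(q[2],4))
    m=(np.abs(W[...,0]-.58)<.012)&(np.abs(W[...,1]+.37)<.012)&(W[...,2]-zo>.025)
    print("knob",W[m].mean(0).round(4),m.sum())
    m=(np.abs(W[...,0]-.575)<.09)&(np.abs(W[...,1])<.06)&(W[...,2]>.15)&(W[...,2]<.3)
    print("grip lowest",np.percentile(W[m][:,2],[0,1,3]))
E
```

```text
scene desk 0.0014278743480626854
scene pan [ 0.4375 -0.3691] 83 0.0267
scene fine [0.4437 0.2002] 135 0.0305
scene med [0.5924 0.1313] 113 0.0368
scene coarse [0.4201 0.0697] 130 0.0429
scene seat [ 0.5511 -0.1441] 88 0.0664
knob [ 0.5772 -0.3686  0.0343] 30
grip lowest [0.24368335 0.24633866 0.24890251]
side desk -0.0012529599311175144
side pan [ 0.4376 -0.3732] 168 0.0275
side fine [0.4447 0.1964] 77 0.0306
side med [0.5928 0.1271] 75 0.0368
side coarse [0.4206 0.0657] 90 0.0423
side seat [ 0.5511 -0.1482] 124 0.067
knob [ 0.5788 -0.3755  0.0336] 55
grip lowest [0.24583956 0.24721292 0.24962321]
```

Run:
```python
from h import *
ci=camera_info("wrist");im,d=snapshot("wrist");cv2.imwrite("pics/w0.png",im)
M=R.from_rotvec(ci["rotation"]).as_matrix();print(ci["K"],np.round(ci["eye"],3),M.round(2).tolist())
```

```text
[[413.6389682    0.         313.92775685]
 [  0.         413.6389682  237.85966155]
 [  0.           0.           1.        ]] [0.576 0.081 0.374] [[1.0, -0.0, 0.0], [0.0, 0.95, 0.32], [-0.0, -0.32, 0.95]]
```

View pics/w0.png

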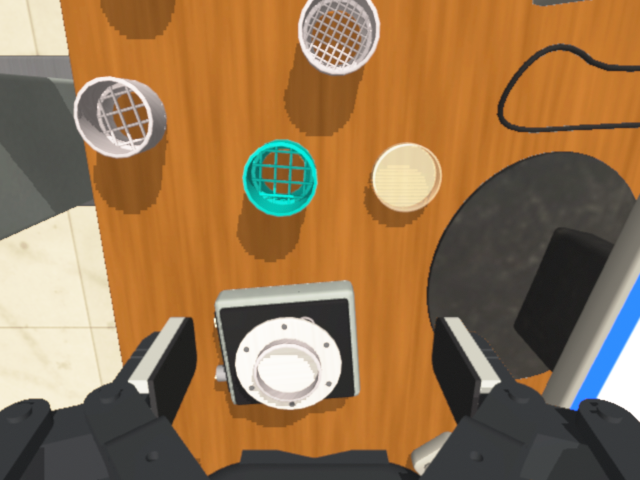

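```bash
cat >> h.py <<'E'
def wrist():
    ci=camera_info("wrist");im,d=snapshot("wrist");W=cloud(d,ci)
    return im,d,W
E
python3 - <<'E'
from h import *
im,d,W=wrist(); print(env.get_obs()["time"])
for n,xy,h in [("coarse",(.42,.068),.044),("med",(.593,.129),.038),("seat",(.551,-.146),.068)]:
    q=rimfit(W,xy,h); print(n,q[0].round(4),q[1],round(q[2],4))
W=cloud(np.load("side0.npy"),camera_info("side"));V=cloud(np.load("scene0.npy"),camera_info("scene"))
for y in np.arange(-.3,.3,.06):
    r=[]
    for A in (W,V):
        m=(np.abs(A[...,1]-y)<.03)&(A[...,2]>.08)&(A[...,0]>.64)&(A[...,0]<1)
        r.append(A[m][:,0].min().round(3) if m.any() else None)
    print(round(y,2),r)
E
```

```text
1.15
coarse [0.4211 0.0683] 1218 0.0438
med [0.5932 0.1299] 798 0.0378
seat [ 0.5517 -0.1455] 906 0.0674
-0.3 [np.float64(0.737), None]
-0.24 [np.float64(0.704), np.float64(0.706)]
-0.18 [np.float64(0.716), np.float64(0.711)]
-0.12 [np.float64(0.729), np.float64(0.727)]
-0.06 [np.float64(0.744), np.float64(0.74)]
0.0 [np.float64(0.64), np.float64(0.64)]
0.06 [np.float64(0.775), np.float64(0.765)]
0.12 [np.float64(0.74), np.float64(0.782)]
0.18 [np.float64(0.735), np.float64(0.733)]
0.24 [np.float64(0.728), np.float64(0.725)]
```

Call:
{"method": "step_arm", "body": {
  "targets": [
    {"dp": [0.05, 0.0, -0.018], "angular": [0, 0, 0]},
    {"dp": [0.1, 0.0, -0.037], "angular": [0, 0, 0]},
    {"dp": [0.15, 0.01, -0.055], "angular": [0, 0, 0]},
    {"dp": [0.2, 0.02, -0.074], "angular": [0, 0, 0]},
    {"dp": [0.25, 0.03, -0.092], "angular": [0, 0, 0]},
    {"dp": [0.3, 0.045, -0.11], "angular": [0, 0, 0]},
    {"dp": [0.345, 0.055, -0.127], "angular": [0, 0, 0]},
    {"dp": [0.371, 0.055, -0.137], "angular": [0, 0, 0]},
    {"dp": [0.371, 0.055, -0.137], "angular": [0, 0, 0]}
  ],
  "jaw": 1,
  "newtons": 40
}}

```text
time: 2.28
eef_pos: [0.4373, -0.3726, 0.2011]
orientation: [-1.208, 1.211, -1.212]
wrist_force: [0.2, 1.0, -0.9]
width: 0.0853
```

```bash
cat >> h.py <<'E'
def look(xy,h,zt,name=None,knob=False):
    """measure in the wrist view; print the dp that brings the TCP over it at height zt"""
    o=env.get_obs();im,d,W=wrist()
    if name: cv2.imwrite(f"pics/{name}.png",im)
    q=rimfit(W,xy,h); print("fit",q[0].round(4),q[1],round(q[2],4)); go(q[0],zt)
def go(xy,zt):
    o=env.get_obs();p=o["eef_pos"];D=np.array([xy[0],xy[1],zt])-p
    print("tcp",p.round(4),"dp",(R.from_rotvec(o["orientation"]).as_matrix().T@D).round(4),"t",o["time"],"F",np.round(o["wrist_force"],1),"w",round(o["width"],4))
E
python3 - <<'E'
from h import *
look((.438,-.371),.028,.035)
W=wrist()[2]; m=(np.hypot(W[...,0]-.578,W[...,1]+.372)<.02)&(W[...,2]>.028)&(W[...,2]<.045); print("knob",W[m].mean(0),m.sum())
E
```

```text
fit [ 0.4379 -0.3711] 1062 0.0278
tcp [ 0.4378 -0.3714  0.2012] dp [-0.0002  0.1662  0.0002] t 2.325 F [-1.  -0.8 -0.4] w 0.0856
knob [ 0.57791331 -0.37217399  0.03484255] 661
```

Call:
{"method": "step_arm", "body": {
  "targets": [
    {"dp": [0, 0.06, 0], "angular": [0, 0, 0]},
    {"dp": [0, 0.12, 0], "angular": [0, 0, 0]},
    {"dp": [0, 0.155, 0], "angular": [0, 0, 0]},
    {"dp": [0, 0.171, 0], "angular": [0, 0, 0]},
    {"dp": [0, 0.171, 0], "angular": [0, 0, 0]}
  ],
  "jaw": 1
}}

```text
time: 3.0
eef_pos: [0.4385, -0.3699, 0.0301]
orientation: [-1.209, 1.21, -1.208]
wrist_force: [0.6, -0.1, 1.0]
width: 0.0856
```

Call:
{"method": "step_arm", "body": {
  "targets": [
    {"dp": [0, 0, 0], "angular": [0, 0, 0]},
    {"dp": [0, 0, 0], "angular": [0, 0, 0]},
    {"dp": [0, 0, 0], "angular": [0, 0, 0]},
    {"dp": [0, 0, 0], "angular": [0, 0, 0]}
  ],
  "jaw": -1,
  "newtons": 40
}}

```text
time: 3.5
eef_pos: [0.4394, -0.3704, 0.0324]
orientation: [-1.208, 1.207, -1.211]
wrist_force: [0.3, 0.8, 5.6]
width: 0.0588
```

Run:
```python
from h import *
o=env.get_obs();print(o["eef_pos"],o["width"],o["wrist_force"])
im,d=snapshot("side");W=cloud(d,camera_info("side"));x,y,_=o["eef_pos"]
cv2.imwrite("pics/s1.png",cv2.resize(im[270:430,170:340],None,fx=4,fy=3.5))
```

```text
[ 0.43941382 -0.37040845  0.03239511] 0.05878299344035657 [0.30771932 0.7567909  5.59962025]
```

View pics/s1.png

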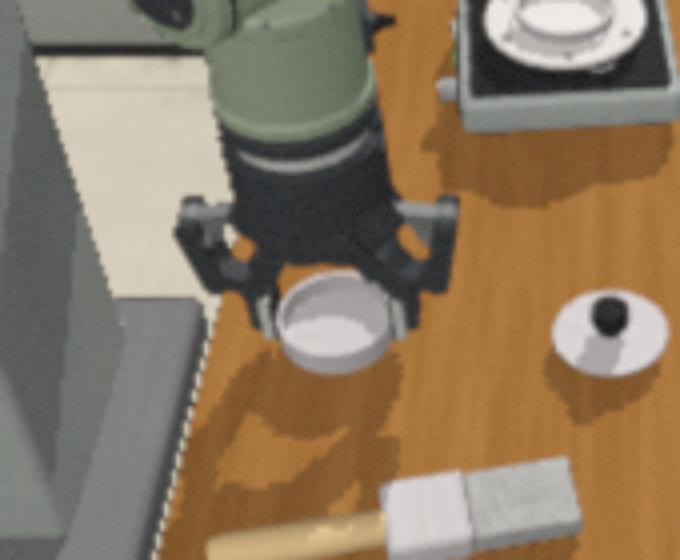

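Call:
{"method": "step_arm", "body": {
  "targets": [
    {"dp": [0, -0.04, 0], "angular": [0, 0, 0]},
    {"dp": [0, -0.09, 0], "angular": [0, 0, 0]},
    {"dp": [-0.04, -0.11, 0.02], "angular": [0, 0, 0]},
    {"dp": [-0.08, -0.11, 0.04], "angular": [0, 0, 0]},
    {"dp": [-0.12, -0.11, 0.06], "angular": [0, 0, 0]},
    {"dp": [-0.165, -0.11, 0.083], "angular": [0, 0, 0]},
    {"dp": [-0.205, -0.105, 0.102], "angular": [0, 0, 0]},
    {"dp": [-0.225, -0.1, 0.112], "angular": [0, 0, 0]},
    {"dp": [-0.225, -0.095, 0.112], "angular": [0, 0, 0]},
    {"dp": [-0.225, -0.095, 0.112], "angular": [0, 0, 0]}
  ]
}}

```text
time: 4.8
eef_pos: [0.5506, -0.1458, 0.1276]
orientation: [-1.209, 1.207, -1.211]
wrist_force: [0.9, -1.4, -1.1]
width: 0.0585
```

Run:
```python
from h import *
go((.5515,-.1458),.0324+.062)
im,d,W=wrist();cv2.imwrite("pics/w2.png",im)
p=env.get_obs()["eef_pos"]; m=(np.hypot(W[...,0]-p[0],W[...,1]-p[1])<.034)&(W[...,2]>p[2]-.02)&(W[...,2]<p[2]+.01)
q=rimfit(W,p[:2],p[2]-.0044);print(q)
r=np.hypot(*(W[...,:2]-q[0]).transpose(2,0,1));mm=(r>.026)&(r<.031)&(abs(W[...,2]-p[2]+.004)<.005)
A=np.c_[W[mm][:,:2]-q[0],np.ones(mm.sum())];print("tilt",np.linalg.lstsq(A,W[mm][:,2],rcond=None)[0])
```

```text
tcp [ 0.5506 -0.1458  0.1276] dp [-0.      0.0332  0.0008] t 4.8 F [ 0.9 -1.4 -1.1] w 0.0585
(array([ 0.55113311, -0.14607362]), 6796, np.float64(0.12287837205156812))
tilt [-0.00069223  0.01745242  0.12266032]
```

View pics/w2.png

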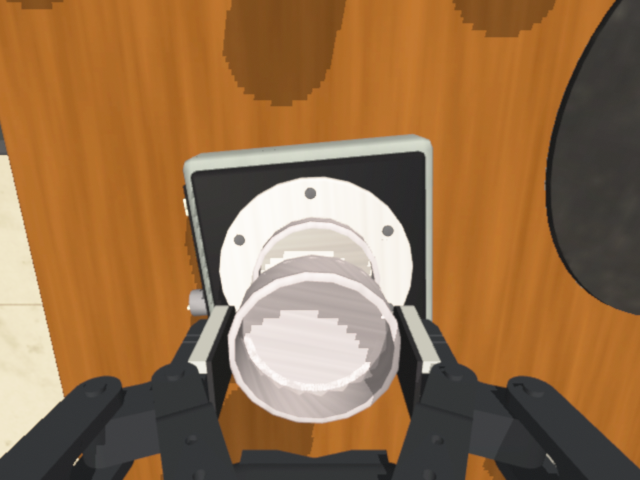

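Call:
{"method": "step_arm", "body": {
  "targets": [
    {"dp": [0, 0.015, 0.0005], "angular": [0, 0, 0]},
    {"dp": [0, 0.025, 0.0005], "angular": [0, 0, 0]},
    {"dp": [0, 0.031, 0.0005], "angular": [0, 0, 0]},
    {"dp": [0, 0.035, 0.0005], "angular": [0, 0, 0]},
    {"dp": [0, 0.037, 0.0005], "angular": [0, 0, 0]},
    {"dp": [0, 0.037, 0.0005], "angular": [0, 0, 0]}
  ]
}}

```text
time: 5.6
eef_pos: [0.5514, -0.1462, 0.0909]
orientation: [-1.208, 1.207, -1.212]
wrist_force: [-0.2, 0.0, -1.0]
width: 0.0584
```

Call:
{"method": "step_arm", "body": {
  "targets": [
    {"dp": [0, 0.0015, 0], "angular": [0, 0, 0]},
    {"dp": [0, 0.003, 0], "angular": [0, 0, 0]},
    {"dp": [0, 0.003, 0], "angular": [0, 0, 0]}
  ]
}}

```text
time: 5.98
eef_pos: [0.5517, -0.1462, 0.0903]
orientation: [-1.207, 1.205, -1.213]
wrist_force: [-4.1, 0.9, 12.5]
width: 0.0587
```

Call:
{"method": "step_arm", "body": {
  "targets": [
    {"dp": [0, 0, 0], "angular": [0, 0, 0]},
    {"dp": [0, 0, 0], "angular": [0, 0, 0]},
    {"dp": [0, 0, 0], "angular": [0, 0, 0]},
    {"dp": [0, -0.05, 0], "angular": [0, 0, 0]},
    {"dp": [0, -0.1, 0], "angular": [0, 0, 0]},
    {"dp": [0, -0.11, 0], "angular": [0, 0, 0]}
  ],
  "jaw": 1
}}

```text
time: 6.72
eef_pos: [0.5529, -0.1465, 0.2038]
orientation: [-1.204, 1.2, -1.217]
wrist_force: [0.0, 0.3, -0.6]
width: 0.0859
```

```bash
cat >> h.py <<'E'
def seated(h,xy=(.5515,-.146)):
    W=wrist()[2]; q=rimfit(W,xy,h); r=np.hypot(*(W[...,:2]-q[0]).transpose(2,0,1));mm=(r>.026)&(r<.031)&(abs(W[...,2]-h)<.006)
    A=np.c_[W[mm][:,:2]-q[0],np.ones(mm.sum())];print("seated",q[0].round(4),"tilt,z",np.linalg.lstsq(A,W[mm][:,2],rcond=None)[0].round(4),"want",h)
E
python3 - <<'E'
from h import *
seated(.086); go((.4448,.1982),.2)
E
```

```text
seated [ 0.5521 -0.147 ] tilt,z [-0.0001  0.0193  0.0852] want 0.086
tcp [ 0.5524 -0.1463  0.2032] dp [-0.3445  0.001  -0.1077] t 6.775 F [-0.1 -0.9  2. ] w 0.0852
```

Call:
{"method": "step_arm", "body": {
  "targets": [
    {"dp": [-0.05, 0, -0.015], "angular": [0, 0, 0]},
    {"dp": [-0.1, 0, -0.031], "angular": [0, 0, 0]},
    {"dp": [-0.15, 0, -0.047], "angular": [0, 0, 0]},
    {"dp": [-0.2, 0, -0.063], "angular": [0, 0, 0]},
    {"dp": [-0.25, 0, -0.078], "angular": [0, 0, 0]},
    {"dp": [-0.3, 0, -0.094], "angular": [0, 0, 0]},
    {"dp": [-0.335, 0, -0.105], "angular": [0, 0, 0]},
    {"dp": [-0.3445, 0.001, -0.1077], "angular": [0, 0, 0]},
    {"dp": [-0.3445, 0.001, -0.1077], "angular": [0, 0, 0]}
  ]
}}

```text
time: 7.9
eef_pos: [0.4443, 0.1979, 0.1989]
orientation: [-1.208, 1.201, -1.215]
wrist_force: [-0.3, 0.4, 0.5]
width: 0.0851
```

```bash
cat >> h.py <<'E'
_go=go
RN=np.array([[0,0,1],[-1,0,0],[0,-1,0.]])
def go(xy,zt):
    _go(xy,zt);M=R.from_rotvec(env.get_obs()["orientation"]).as_matrix()
    print("ang/10deg",np.degrees(R.from_matrix(M.T@RN).as_rotvec()/10).round(3))
E
python3 - <<'E'
from h import *
look((.4448,.1982),.032,.034,"w3")
E
```

```text
fit [0.4447 0.1992] 1134 0.0317
tcp [0.4446 0.1974 0.1992] dp [-0.0026  0.1652 -0.0013] t 7.95 F [ 1.2  0.2 -0.4] w 0.0852
ang/10deg [-0.045 -0.001  0.026]
```

View pics/w3.png

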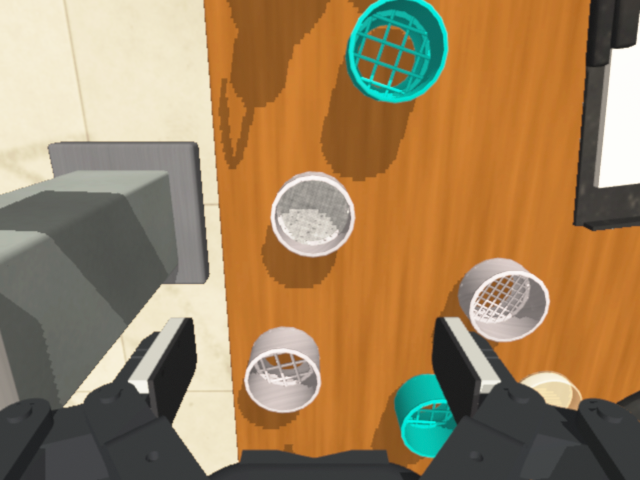

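Call:
{"method": "step_arm", "body": {
  "targets": [
    {"dp": [-0.001, 0.06, 0], "angular": [-0.045, 0, 0.026]},
    {"dp": [-0.002, 0.12, -0.001], "angular": [-0.045, 0, 0.026]},
    {"dp": [-0.0024, 0.15, -0.001], "angular": [-0.045, 0, 0.026]},
    {"dp": [-0.0024, 0.165, -0.001], "angular": [-0.045, 0, 0.026]},
    {"dp": [-0.0024, 0.165, -0.001], "angular": [-0.045, 0, 0.026]}
  ],
  "jaw": 1
}}

```text
time: 8.57
eef_pos: [0.4446, 0.1975, 0.033]
orientation: [-1.211, 1.212, -1.21]
wrist_force: [-0.2, -0.6, -0.3]
width: 0.0857
```

Call:
{"method": "step_arm", "body": {
  "targets": [
    {"dp": [0, 0, 0], "angular": [0, 0, 0]},
    {"dp": [0, 0, 0], "angular": [0, 0, 0]},
    {"dp": [0, 0, 0], "angular": [0, 0, 0]},
    {"dp": [0, 0, 0], "angular": [0, 0, 0]}
  ],
  "jaw": -1
}}

```text
time: 9.07
eef_pos: [0.4453, 0.1972, 0.0341]
orientation: [-1.21, 1.21, -1.211]
wrist_force: [-0.3, -4.6, 6.2]
width: 0.0584
```

Run:
```python
from h import *
go((.5515,-.1460),.15)
```

```text
tcp [0.4453 0.1972 0.0341] dp [ 0.3432 -0.1155  0.1066] t 9.075 F [-0.3 -4.6  6.2] w 0.0584
ang/10deg [ 0.006 -0.009  0.009]
```

Call:
{"method": "step_arm", "body": {
  "targets": [
    {"dp": [0, -0.04, 0], "angular": [0, 0, 0]},
    {"dp": [0, -0.09, 0], "angular": [0, 0, 0]},
    {"dp": [0.04, -0.12, 0.012], "angular": [0, 0, 0]},
    {"dp": [0.09, -0.12, 0.028], "angular": [0, 0, 0]},
    {"dp": [0.14, -0.12, 0.043], "angular": [0, 0, 0]},
    {"dp": [0.19, -0.12, 0.059], "angular": [0, 0, 0]},
    {"dp": [0.24, -0.12, 0.074], "angular": [0, 0, 0]},
    {"dp": [0.29, -0.115, 0.09], "angular": [0, 0, 0]},
    {"dp": [0.33, -0.11, 0.102], "angular": [0, 0, 0]},
    {"dp": [0.343, -0.108, 0.1065], "angular": [0, 0, 0]}
  ]
}}

```text
time: 10.32
eef_pos: [0.5515, -0.1478, 0.1421]
orientation: [-1.209, 1.212, -1.213]
wrist_force: [0.0, 0.2, -1.7]
width: 0.0583
```

Call:
{"method": "step_arm", "body": {
  "targets": [
    {"dp": [0, 0, 0], "angular": [0, 0, 0]},
    {"dp": [0, 0, 0], "angular": [0, 0, 0]}
  ]
}}

```text
time: 10.58
eef_pos: [0.5511, -0.1466, 0.1422]
orientation: [-1.209, 1.213, -1.211]
wrist_force: [0.2, 0.9, -1.4]
width: 0.0587
```

```bash
cat >> h.py <<'E'
def held(h,off,zseat_top,xy=(.5517,-.1463)):
    """part of height h held, its bottom ~off below TCP; shift to bring its centre over xy with rim at zseat_top"""
    o=env.get_obs();p=o["eef_pos"];W=wrist()[2];zr=p[2]-off+h
    q=rimfit(W,p[:2],zr,tol=.007); r=np.hypot(*(W[...,:2]-q[0]).transpose(2,0,1));mm=(r>.026)&(r<.031)&(abs(W[...,2]-zr)<.007)
    t=np.linalg.lstsq(np.c_[W[mm][:,:2]-q[0],np.ones(mm.sum())],W[mm][:,2],rcond=None)[0]
    print("held centre",q[0].round(4),q[1],"tilt,zrim",t.round(4),"part-tcp",(q[0]-p[:2]).round(4))
    go(p[:2]+np.array(xy)-q[0],p[2]+zseat_top-t[2])
E
python3 - <<'E'
from h import *
held(.032,.034,.108)
E
```

```text
held centre [ 0.5516 -0.144 ] 8629 tilt,zrim [0.0003 0.0228 0.1388] part-tcp [0.0006 0.0026]
tcp [ 0.5512 -0.1464  0.1423] dp [0.0024 0.0309 0.    ] t 10.625 F [-0.1 -0.6 -2.2] w 0.0585
ang/10deg [ 0.007 -0.017  0.005]
```

Call:
{"method": "step_arm", "body": {
  "targets": [
    {"dp": [0.002, 0.012, 0.0003], "angular": [0, 0, 0]},
    {"dp": [0.0022, 0.02, 0.0003], "angular": [0, 0, 0]},
    {"dp": [0.0022, 0.026, 0.0003], "angular": [0, 0, 0]},
    {"dp": [0.0022, 0.03, 0.0003], "angular": [0, 0, 0]},
    {"dp": [0.0022, 0.032, 0.0003], "angular": [0, 0, 0]},
    {"dp": [0.0022, 0.033, 0.0003], "angular": [0, 0, 0]},
    {"dp": [0.0022, 0.034, 0.0003], "angular": [0, 0, 0]}
  ]
}}

```text
time: 11.5
eef_pos: [0.5513, -0.1487, 0.11]
orientation: [-1.209, 1.212, -1.212]
wrist_force: [-5.0, 2.1, 13.2]
width: 0.0588
```

Call:
{"method": "step_arm", "body": {
  "targets": [
    {"dp": [0, 0, 0], "angular": [0, 0, 0]},
    {"dp": [0, 0, 0], "angular": [0, 0, 0]},
    {"dp": [0, 0, 0], "angular": [0, 0, 0]},
    {"dp": [0, -0.04, 0], "angular": [0, 0, 0]},
    {"dp": [0, -0.09, 0], "angular": [0, 0, 0]},
    {"dp": [0, -0.11, 0], "angular": [0, 0, 0]},
    {"dp": [0, -0.11, 0], "angular": [0, 0, 0]}
  ],
  "jaw": 1
}}

```text
time: 12.38
eef_pos: [0.5523, -0.1488, 0.2216]
orientation: [-1.207, 1.208, -1.214]
wrist_force: [-0.8, 0.4, 0.1]
width: 0.0854
```

Run:
```python
from h import *
seated(.108); go((.5932,.1297),.2)
```

```text
seated [ 0.5518 -0.1465] tilt,z [-0.0016  0.0206  0.1072] want 0.108
tcp [ 0.5514 -0.1485  0.2199] dp [-0.2784  0.0196  0.041 ] t 12.425 F [ 0.2  0.5 -0.1] w 0.0853
ang/10deg [ 0.003 -0.017  0.006]
```

Call:
{"method": "step_arm", "body": {
  "targets": [
    {"dp": [-0.05, 0, 0.008], "angular": [0, 0, 0]},
    {"dp": [-0.1, 0, 0.015], "angular": [0, 0, 0]},
    {"dp": [-0.15, 0, 0.022], "angular": [0, 0, 0]},
    {"dp": [-0.2, 0.01, 0.03], "angular": [0, 0, 0]},
    {"dp": [-0.25, 0.015, 0.037], "angular": [0, 0, 0]},
    {"dp": [-0.278, 0.02, 0.041], "angular": [0, 0, 0]},
    {"dp": [-0.278, 0.02, 0.041], "angular": [0, 0, 0]},
    {"dp": [-0.278, 0.02, 0.041], "angular": [0, 0, 0]}
  ]
}}

```text
time: 13.42
eef_pos: [0.5926, 0.1286, 0.1983]
orientation: [-1.211, 1.213, -1.212]
wrist_force: [0.1, -0.4, -0.4]
width: 0.0854
```

Run:
```python
from h import *
look((.5932,.1297),.038,.036)
```

```text
fit [0.5933 0.1302] 1177 0.0378
tcp [0.5928 0.1283 0.1988] dp [-0.0023  0.1628  0.0008] t 13.475 F [-0.3 -0.6 -0. ] w 0.0853
ang/10deg [ 0.012 -0.022  0.01 ]
```

Call:
{"method": "step_arm", "body": {
  "targets": [
    {"dp": [-0.002, 0.06, 0.0005], "angular": [0, -0.02, 0]},
    {"dp": [-0.002, 0.12, 0.0005], "angular": [0, -0.02, 0]},
    {"dp": [-0.0025, 0.148, 0.0005], "angular": [0, -0.02, 0]},
    {"dp": [-0.0025, 0.163, 0.0005], "angular": [0, -0.02, 0]},
    {"dp": [-0.0025, 0.163, 0.0005], "angular": [0, -0.02, 0]}
  ],
  "jaw": 1
}}

```text
time: 14.1
eef_pos: [0.593, 0.1297, 0.0355]
orientation: [-1.212, 1.211, -1.21]
wrist_force: [-0.7, 1.2, 0.2]
width: 0.0854
```

Call:
{"method": "step_arm", "body": {
  "targets": [
    {"dp": [0, 0, 0], "angular": [0, 0, 0]},
    {"dp": [0, 0, 0], "angular": [0, 0, 0]},
    {"dp": [0, 0, 0], "angular": [0, 0, 0]},
    {"dp": [0, 0, 0], "angular": [0, 0, 0]}
  ],
  "jaw": -1
}}

```text
time: 14.6
eef_pos: [0.5941, 0.1297, 0.0375]
orientation: [-1.209, 1.209, -1.212]
wrist_force: [-0.0, -0.4, 6.4]
width: 0.0586
```

Run:
```python
from h import *
go((.5517,-.1475),.165)
```

```text
tcp [0.5941 0.1297 0.0375] dp [ 0.2775 -0.127  -0.042 ] t 14.6 F [-0.  -0.4  6.4] w 0.0586
ang/10deg [-0.004 -0.007  0.01 ]
```

Call:
{"method": "step_arm", "body": {
  "targets": [
    {"dp": [0, -0.04, 0], "angular": [0, 0, 0]},
    {"dp": [0, -0.09, 0], "angular": [0, 0, 0]},
    {"dp": [0.03, -0.13, -0.004], "angular": [0, 0, 0]},
    {"dp": [0.08, -0.135, -0.012], "angular": [0, 0, 0]},
    {"dp": [0.13, -0.135, -0.02], "angular": [0, 0, 0]},
    {"dp": [0.18, -0.135, -0.027], "angular": [0, 0, 0]},
    {"dp": [0.23, -0.13, -0.035], "angular": [0, 0, 0]},
    {"dp": [0.265, -0.127, -0.04], "angular": [0, 0, 0]},
    {"dp": [0.277, -0.127, -0.042], "angular": [0, 0, 0]},
    {"dp": [0.277, -0.127, -0.042], "angular": [0, 0, 0]}
  ]
}}

```text
time: 15.85
eef_pos: [0.5517, -0.1471, 0.1652]
orientation: [-1.208, 1.209, -1.212]
wrist_force: [-0.7, 0.4, -2.1]
width: 0.0586
```

Call:
{"method": "step_arm", "body": {
  "targets": [
    {"dp": [0, 0, 0], "angular": [0, 0, 0]}
  ]
}}

```text
time: 15.98
eef_pos: [0.552, -0.1459, 0.1654]
orientation: [-1.208, 1.209, -1.212]
wrist_force: [-0.0, 1.3, -0.8]
width: 0.0586
```

Run:
```python
from h import *
held(.038,.0375,.136)
```

```text
held centre [ 0.5525 -0.1447] 9044 tilt,zrim [-0.0002  0.0218  0.1646] part-tcp [0.0006 0.0013]
tcp [ 0.552  -0.1459  0.1655] dp [ 0.0017  0.0286 -0.0009] t 16.025 F [ 0.   1.3 -1. ] w 0.0587
ang/10deg [-0.009 -0.006  0.006]
```

Call:
{"method": "step_arm", "body": {
  "targets": [
    {"dp": [0.0015, 0.01, -0.0008], "angular": [0, 0, 0]},
    {"dp": [0.0015, 0.018, -0.0008], "angular": [0, 0, 0]},
    {"dp": [0.0015, 0.024, -0.0008], "angular": [0, 0, 0]},
    {"dp": [0.0015, 0.028, -0.0008], "angular": [0, 0, 0]},
    {"dp": [0.0015, 0.03, -0.0008], "angular": [0, 0, 0]},
    {"dp": [0.0015, 0.031, -0.0008], "angular": [0, 0, 0]},
    {"dp": [0.0015, 0.0315, -0.0008], "angular": [0, 0, 0]}
  ]
}}

```text
time: 16.9
eef_pos: [0.5511, -0.1473, 0.1354]
orientation: [-1.208, 1.208, -1.212]
wrist_force: [-2.3, 1.0, 10.0]
width: 0.0584
```

Call:
{"method": "step_arm", "body": {
  "targets": [
    {"dp": [0, 0, 0], "angular": [0, 0, 0]},
    {"dp": [0, 0, 0], "angular": [0, 0, 0]},
    {"dp": [0, 0, 0], "angular": [0, 0, 0]},
    {"dp": [0, -0.04, 0], "angular": [0, 0, 0]},
    {"dp": [0, -0.09, 0], "angular": [0, 0, 0]},
    {"dp": [0, -0.11, 0], "angular": [0, 0, 0]},
    {"dp": [0, -0.11, 0], "angular": [0, 0, 0]}
  ],
  "jaw": 1
}}

```text
time: 17.77
eef_pos: [0.5517, -0.1475, 0.247]
orientation: [-1.206, 1.205, -1.214]
wrist_force: [-0.7, -0.4, -0.4]
width: 0.0853
```

Run:
```python
from h import *
seated(.136); go((.421,.068),.2)
```

```text
seated [ 0.5515 -0.1467] tilt,z [-1.000e-04  2.310e-02  1.351e-01] want 0.136
tcp [ 0.5508 -0.1472  0.2453] dp [-0.2151  0.0448 -0.1302] t 17.825 F [-0.7 -0.3 -0.5] w 0.0853
ang/10deg [-0.013 -0.007  0.006]
```

Call:
{"method": "step_arm", "body": {
  "targets": [
    {"dp": [-0.04, 0, -0.024], "angular": [0, 0, 0]},
    {"dp": [-0.08, 0, -0.048], "angular": [0, 0, 0]},
    {"dp": [-0.12, 0.01, -0.073], "angular": [0, 0, 0]},
    {"dp": [-0.16, 0.03, -0.097], "angular": [0, 0, 0]},
    {"dp": [-0.2, 0.04, -0.121], "angular": [0, 0, 0]},
    {"dp": [-0.215, 0.045, -0.13], "angular": [0, 0, 0]},
    {"dp": [-0.215, 0.045, -0.13], "angular": [0, 0, 0]},
    {"dp": [-0.215, 0.045, -0.13], "angular": [0, 0, 0]}
  ]
}}

```text
time: 18.82
eef_pos: [0.4223, 0.0672, 0.1999]
orientation: [-1.207, 1.207, -1.213]
wrist_force: [0.3, 0.7, -0.6]
width: 0.0856
```

Run:
```python
from h import *
look((.421,.068),.044,.040)
```

```text
fit [0.4209 0.0685] 1219 0.0438
tcp [0.4223 0.0671 0.2   ] dp [-0.0016  0.16   -0.002 ] t 18.875 F [ 0.5 -0.3 -0.4] w 0.0852
ang/10deg [-0.018 -0.013  0.008]
```

Call:
{"method": "step_arm", "body": {
  "targets": [
    {"dp": [-0.0015, 0.06, -0.002], "angular": [-0.018, -0.013, 0]},
    {"dp": [-0.0015, 0.12, -0.002], "angular": [-0.018, -0.013, 0]},
    {"dp": [-0.0018, 0.148, -0.002], "angular": [-0.018, -0.013, 0]},
    {"dp": [-0.0018, 0.16, -0.002], "angular": [-0.018, -0.013, 0]},
    {"dp": [-0.0018, 0.16, -0.002], "angular": [-0.018, -0.013, 0]}
  ],
  "jaw": 1
}}

```text
time: 19.5
eef_pos: [0.4215, 0.0682, 0.0399]
orientation: [-1.21, 1.209, -1.211]
wrist_force: [-0.4, 0.1, 0.8]
width: 0.0856
```

Call:
{"method": "step_arm", "body": {
  "targets": [
    {"dp": [0, 0, 0], "angular": [0, 0, 0]},
    {"dp": [0, 0, 0], "angular": [0, 0, 0]},
    {"dp": [0, 0, 0], "angular": [0, 0, 0]},
    {"dp": [0, 0, 0], "angular": [0, 0, 0]}
  ],
  "jaw": -1
}}

```text
time: 20.0
eef_pos: [0.4225, 0.0682, 0.0415]
orientation: [-1.207, 1.207, -1.212]
wrist_force: [-1.3, -1.6, 5.5]
width: 0.0589
```

Run:
```python
from h import *
go((.5517,-.1475),.195)
```

```text
tcp [0.4225 0.0682 0.0415] dp [ 0.2158 -0.1528  0.1298] t 20.0 F [-1.3 -1.6  5.5] w 0.0589
ang/10deg [-0.019 -0.004  0.007]
```

Call:
{"method": "step_arm", "body": {
  "targets": [
    {"dp": [0, -0.04, 0], "angular": [0, 0, 0]},
    {"dp": [0, -0.1, 0], "angular": [0, 0, 0]},
    {"dp": [0.02, -0.15, 0.012], "angular": [0, 0, 0]},
    {"dp": [0.06, -0.16, 0.036], "angular": [0, 0, 0]},
    {"dp": [0.1, -0.16, 0.06], "angular": [0, 0, 0]},
    {"dp": [0.14, -0.16, 0.084], "angular": [0, 0, 0]},
    {"dp": [0.18, -0.158, 0.108], "angular": [0, 0, 0]},
    {"dp": [0.208, -0.153, 0.125], "angular": [0, 0, 0]},
    {"dp": [0.2155, -0.153, 0.13], "angular": [0, 0, 0]},
    {"dp": [0.2155, -0.153, 0.13], "angular": [0, 0, 0]}
  ]
}}

```text
time: 21.25
eef_pos: [0.5516, -0.147, 0.1956]
orientation: [-1.207, 1.207, -1.212]
wrist_force: [-0.7, 0.1, -1.5]
width: 0.0591
```

Call:
{"method": "step_arm", "body": {
  "targets": [
    {"dp": [0, 0, 0], "angular": [0, 0, 0]}
  ]
}}

```text
time: 21.38
eef_pos: [0.551, -0.1459, 0.196]
orientation: [-1.207, 1.207, -1.211]
wrist_force: [-0.6, -0.3, -0.7]
width: 0.0587
```

Run:
```python
from h import *
held(.044,.0415,.170)
```

```text
held centre [ 0.5515 -0.1449] 9405 tilt,zrim [-0.0012  0.0219  0.1971] part-tcp [0.0005 0.001 ]
tcp [ 0.5511 -0.1459  0.1961] dp [0.0014 0.0272 0.    ] t 21.425 F [ 0.1  0.  -1.2] w 0.0591
ang/10deg [-0.02  -0.001  0.004]
```

Call:
{"method": "step_arm", "body": {
  "targets": [
    {"dp": [0.0014, 0.009, 0], "angular": [0, 0, 0]},
    {"dp": [0.0014, 0.017, 0], "angular": [0, 0, 0]},
    {"dp": [0.0014, 0.023, 0], "angular": [0, 0, 0]},
    {"dp": [0.0014, 0.027, 0], "angular": [0, 0, 0]},
    {"dp": [0.0014, 0.0285, 0], "angular": [0, 0, 0]},
    {"dp": [0.0014, 0.0295, 0], "angular": [0, 0, 0]},
    {"dp": [0.0014, 0.03, 0], "angular": [0, 0, 0]}
  ]
}}

```text
time: 22.3
eef_pos: [0.551, -0.1473, 0.1675]
orientation: [-1.207, 1.206, -1.212]
wrist_force: [-3.4, 1.0, 9.2]
width: 0.059
```

Call:
{"method": "step_arm", "body": {
  "targets": [
    {"dp": [0, 0, 0], "angular": [0, 0, 0]},
    {"dp": [0, 0, 0], "angular": [0, 0, 0]},
    {"dp": [0, 0, 0], "angular": [0, 0, 0]},
    {"dp": [0, -0.04, 0], "angular": [0, 0, 0]},
    {"dp": [0, -0.09, 0], "angular": [0, 0, 0]},
    {"dp": [0, -0.11, 0], "angular": [0, 0, 0]},
    {"dp": [0, -0.11, 0], "angular": [0, 0, 0]}
  ],
  "jaw": 1
}}

```text
time: 23.18
eef_pos: [0.5513, -0.1474, 0.2791]
orientation: [-1.205, 1.203, -1.214]
wrist_force: [0.1, -0.9, -0.9]
width: 0.0853
```

Run:
```python
from h import *
seated(.170); go((.578,-.372),.2)
```

```text
seated [ 0.5514 -0.1469] tilt,z [-0.0003  0.0208  0.1691] want 0.17
tcp [ 0.5505 -0.1472  0.2773] dp [0.2247 0.0776 0.0272] t 23.225 F [-0.5  0.2 -0.2] w 0.0857
ang/10deg [-0.023 -0.001  0.005]
```

Call:
{"method": "step_arm", "body": {
  "targets": [
    {"dp": [0.05, 0, 0.006], "angular": [0, 0, 0]},
    {"dp": [0.1, 0, 0.012], "angular": [0, 0, 0]},
    {"dp": [0.15, 0.02, 0.018], "angular": [0, 0, 0]},
    {"dp": [0.195, 0.05, 0.024], "angular": [0, 0, 0]},
    {"dp": [0.225, 0.078, 0.027], "angular": [0, 0, 0]},
    {"dp": [0.225, 0.078, 0.027], "angular": [0, 0, 0]},
    {"dp": [0.225, 0.078, 0.027], "angular": [0, 0, 0]}
  ]
}}

```text
time: 24.1
eef_pos: [0.5775, -0.3716, 0.1987]
orientation: [-1.207, 1.208, -1.21]
wrist_force: [1.3, -0.5, -0.2]
width: 0.0856
```

Run:
```python
from h import *
im,d,W=wrist()
c=np.array([.578,-.372])
for z0,z1,r in [(.03,.042,.013),(.008,.018,.034)]:
    m=(np.hypot(W[...,0]-c[0],W[...,1]-c[1])<r)&(W[...,2]>z0)&(W[...,2]<z1);P=W[m]
    e,rad=cv2.minEnclosingCircle(P[:,:2].astype(np.float32)*1000);print(m.sum(),P.mean(0).round(4),np.round(e,1),round(rad,1),P[:,2].max())
go(c,.0)
```

```text
598 [ 0.5799 -0.3722  0.0355] [ 579.7 -373.2] 10.2 0.0378923499866019
3918 [ 0.5797 -0.3715  0.013 ] [ 579.9 -373.4] 29.9 0.015403496840865283
tcp [ 0.5779 -0.3714  0.1998] dp [ 0.0005  0.1998 -0.0008] t 24.15 F [ 0.5 -0.3  0.6] w 0.085
ang/10deg [-0.023  0.002  0.003]
```

Call:
{"method": "step_arm", "body": {
  "targets": [
    {"dp": [0.0018, 0.06, 0.001], "angular": [-0.02, 0, 0]},
    {"dp": [0.0018, 0.11, 0.001], "angular": [-0.02, 0, 0]},
    {"dp": [0.0018, 0.145, 0.001], "angular": [-0.02, 0, 0]},
    {"dp": [0.0018, 0.158, 0.001], "angular": [-0.02, 0, 0]},
    {"dp": [0.0018, 0.158, 0.001], "angular": [-0.02, 0, 0]}
  ]
}}

```text
time: 24.78
eef_pos: [0.5801, -0.3728, 0.0425]
orientation: [-1.21, 1.207, -1.209]
wrist_force: [0.5, 0.0, 0.1]
width: 0.0854
```

Call:
{"method": "step_arm", "body": {
  "targets": [
    {"dp": [0, 0, 0], "angular": [0, 0, 0]},
    {"dp": [0, 0, 0], "angular": [0, 0, 0]},
    {"dp": [0, 0, 0], "angular": [0, 0, 0]},
    {"dp": [0, 0, 0], "angular": [0, 0, 0]},
    {"dp": [0, 0, 0], "angular": [0, 0, 0]},
    {"dp": [0, 0, 0], "angular": [0, 0, 0]}
  ],
  "jaw": -1,
  "newtons": 30
}}

```text
time: 25.52
eef_pos: [0.5803, -0.373, 0.0432]
orientation: [-1.209, 1.206, -1.21]
wrist_force: [-0.2, 0.7, 4.9]
width: 0.0183
```

Run:
```python
from h import *
go((.5517,-.1470),.225)
```

```text
tcp [ 0.5803 -0.373   0.0432] dp [-0.2258 -0.1821 -0.028 ] t 25.525 F [-0.2  0.7  4.9] w 0.0183
ang/10deg [-0.011  0.007  0.007]
```

Call:
{"method": "step_arm", "body": {
  "targets": [
    {"dp": [0, -0.04, 0], "angular": [0, 0, 0]},
    {"dp": [0, -0.1, 0], "angular": [0, 0, 0]},
    {"dp": [0, -0.16, 0], "angular": [0, 0, 0]},
    {"dp": [-0.03, -0.185, -0.004], "angular": [0, 0, 0]},
    {"dp": [-0.08, -0.19, -0.01], "angular": [0, 0, 0]},
    {"dp": [-0.13, -0.19, -0.016], "angular": [0, 0, 0]},
    {"dp": [-0.175, -0.19, -0.022], "angular": [0, 0, 0]},
    {"dp": [-0.21, -0.188, -0.026], "angular": [0, 0, 0]},
    {"dp": [-0.2255, -0.185, -0.028], "angular": [0, 0, 0]},
    {"dp": [-0.2255, -0.185, -0.028], "angular": [0, 0, 0]}
  ]
}}

```text
time: 26.78
eef_pos: [0.5515, -0.147, 0.2273]
orientation: [-1.211, 1.206, -1.209]
wrist_force: [-0.2, -0.5, -1.2]
width: 0.0183
```

Call:
{"method": "step_arm", "body": {
  "targets": [
    {"dp": [0, 0, 0], "angular": [0, 0, 0]}
  ]
}}

```text
time: 26.9
eef_pos: [0.5519, -0.1482, 0.2272]
orientation: [-1.211, 1.206, -1.21]
wrist_force: [0.7, -0.1, -1.2]
width: 0.0188
```

Run:
```python
from h import *
o=env.get_obs();p=o["eef_pos"];im,d,W=wrist();cv2.imwrite("pics/w5.png",im)
zp=p[2]-.0432+.013
m=(np.hypot(W[...,0]-p[0],W[...,1]-p[1])<.034)&(abs(W[...,2]-zp)<.005);P=W[m]
e,rad=cv2.minEnclosingCircle(P[:,:2].astype(np.float32)*1000);e=np.array(e)/1000
A=np.c_[P[:,:2]-e,np.ones(len(P))];print(m.sum(),e.round(4),round(rad,1),"tilt",np.linalg.lstsq(A,P[:,2],rcond=None)[0].round(4),zp.round(4))
go(p[:2]+np.array([.5517,-.1469])-e,.160+.0432)
```

```text
7993 [ 0.5522 -0.1486] 30.0 tilt [-0.0009 -0.003   0.197 ] 0.197
tcp [ 0.5518 -0.1483  0.2271] dp [-0.0018  0.0239 -0.0005] t 26.95 F [-0.3 -0.4 -1.5] w 0.0187
ang/10deg [-0.005  0.008  0.012]
```

View pics/w5.png

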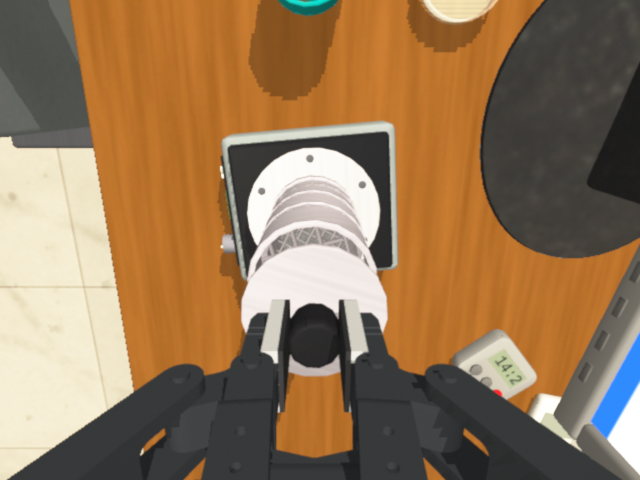

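The lid is held level by its knob at (315,335), and the stack below it is straight.

Call:
{"method": "step_arm", "body": {
  "targets": [
    {"dp": [-0.0015, 0.008, -0.0005], "angular": [0, 0, 0]},
    {"dp": [-0.0015, 0.014, -0.0005], "angular": [0, 0, 0]},
    {"dp": [-0.0015, 0.019, -0.0005], "angular": [0, 0, 0]},
    {"dp": [-0.0015, 0.022, -0.0005], "angular": [0, 0, 0]},
    {"dp": [-0.0015, 0.024, -0.0005], "angular": [0, 0, 0]},
    {"dp": [-0.0015, 0.025, -0.0005], "angular": [0, 0, 0]},
    {"dp": [-0.0015, 0.0255, -0.0005], "angular": [0, 0, 0]}
  ]
}}

```text
time: 27.82
eef_pos: [0.5515, -0.1468, 0.2031]
orientation: [-1.21, 1.205, -1.211]
wrist_force: [-1.8, 1.4, 8.4]
width: 0.0187
```

Contact came at the expected height (0.2032). I'm releasing the lid and rising.

Call:
{"method": "step_arm", "body": {
  "targets": [
    {"dp": [0, 0, 0], "angular": [0, 0, 0]},
    {"dp": [0, 0, 0], "angular": [0, 0, 0]},
    {"dp": [0, 0, 0], "angular": [0, 0, 0]},
    {"dp": [0, 0, 0], "angular": [0, 0, 0]},
    {"dp": [0, -0.04, 0], "angular": [0, 0, 0]},
    {"dp": [0, -0.09, 0], "angular": [0, 0, 0]},
    {"dp": [-0.06, -0.1, 0], "angular": [0, 0, 0]},
    {"dp": [-0.12, -0.1, 0], "angular": [0, 0, 0]},
    {"dp": [-0.14, -0.1, 0], "angular": [0, 0, 0]},
    {"dp": [-0.14, -0.1, 0], "angular": [0, 0, 0]}
  ],
  "jaw": 1
}}

```text
time: 29.08
eef_pos: [0.551, -0.0059, 0.3026]
orientation: [-1.212, 1.203, -1.21]
wrist_force: [0.5, -0.5, 0.2]
width: 0.0854
```

Run:
```python
from h import *
for c in ["side","scene"]:
    im,d=snapshot(c);W=cloud(d,camera_info(c))
    m=(np.hypot(W[...,0]-.5515,W[...,1]+.147)<.036)&(abs(W[...,2]-.173)<.005);P=W[m];e=P[:,:2].mean(0)
    print(c,m.sum(),e.round(4),np.linalg.lstsq(np.c_[P[:,:2]-e,np.ones(len(P))],P[:,2],rcond=None)[0].round(4))
    if c=="side": cv2.imwrite("pics/s9.png",cv2.resize(im[160:440,200:450],None,fx=2.1,fy=2.1))
    for t in ["brush","timer","petri_dish"]:
        s=silhouettes(c,t)
        if s:
            P=W[s[0]["mask"]];P=P[~np.isnan(P[:,0])];print(t,round(s[0]["score"],2),np.percentile(P,2,axis=0).round(3),np.percentile(P,98,axis=0).round(3))
print(env.get_obs()["time"],env.get_obs()["eef_pos"],env.get_obs()["wrist_force"])
```

```text
side 307 [ 0.5512 -0.1555] [0.0006 0.0219 0.1715]
brush 0.82 [ 0.404 -0.519  0.   ] [ 0.561 -0.465  0.021]
timer 0.56 [ 0.689 -0.35   0.001] [ 0.757 -0.281  0.02 ]
petri_dish 0.51 [ 0.629 -0.017 -0.002] [0.683 0.045 0.014]
scene 201 [ 0.5461 -0.1393] [ 0.0226 -0.0263  0.1736]
brush 0.58 [ 0.397 -0.541  0.001] [ 0.558 -0.457  0.024]
timer 0.74 [ 0.521 -0.152  0.084] [ 0.568 -0.114  0.109]
petri_dish 0.77 [ 0.627 -0.012  0.001] [0.686 0.047 0.016]
29.475 [ 0.55110445 -0.00753216  0.30261753] [-0.7920429   0.34981342  0.04678095]
```

View pics/s9.png

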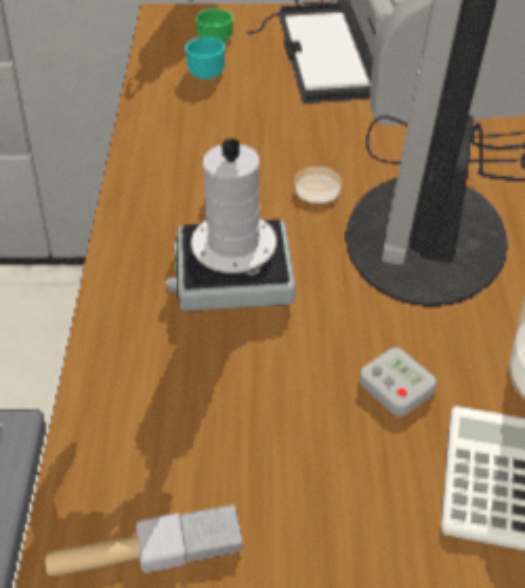

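Run:
```python
from h import *
im,d,W=wrist();cv2.imwrite("pics/w9.png",im)
m=(np.hypot(W[...,0]-.5515,W[...,1]+.147)<.029)&(abs(W[...,2]-.173)<.006);P=W[m]
if m.any(): print(m.sum(),np.linalg.lstsq(np.c_[P[:,:2]-P[:,:2].mean(0),np.ones(len(P))],P[:,2],rcond=None)[0].round(4))
V=cloud(snapshot("scene")[1],camera_info("scene"));print("teal",rimfit(V,(.547,.02),.044))
V=cloud(np.load("scene0.npy"),camera_info("scene"));print("teal before",rimfit(V,(.547,.02),.044))
```

```text
3176 [-1.000e-04 -5.800e-03  1.729e-01]
teal (array([0.54645056, 0.02168899]), 123, np.float64(0.04376943486251483))
teal before (array([0.54687132, 0.02155833]), 128, np.float64(0.04330426531727116))
```

View pics/w9.png

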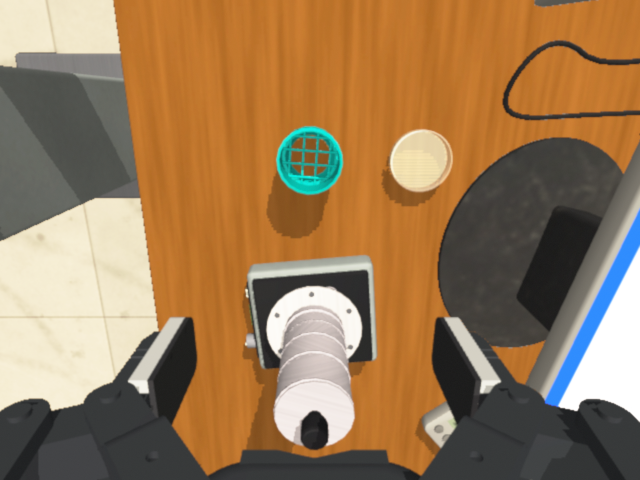

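The plate sits at 172.9 mm (173 expected) and level, and the turquoise look-alike and the dish haven't moved. I'm handing the job in.

```bash
python3 -c "
from h import *
print(workorder.sign_off())"
```

```text
the job is handed in; nothing more can be done
None
```

The sieve stack is built on the shaker and handed in at about 30 s of the 115 s allowed: receiver pan in the seat, then the fine, medium and coarse sieves, with the lid on top. Each part was picked once and pressed home at about 8–13 N.

**Seating:** Each part met the one below within about 1 mm of its calculated seated height. In the final wrist view the lid plate is at 172.9 mm, against 173 mm expected, and tilted about 0.3°. The gripper was open and clear of the stack.

**Bystanders:** The brush and dish have not moved in either fixed camera. The timer has not moved in the side camera. The turquoise look-alike nearest the shaker is also where it was, to within 0.5 mm. I did not re-measure the other look-alikes, but I never went near them.

**Checks that disagreed:**
- **Rim tilt:** Wrist camera fits of the pan and sieve rims showed about 1.2° of tilt. It was nearly the same held and seated, and the lid did not show it from the wrist, so I took it as depth bias.
- **Lid tilt:** The side and scene cameras gave the lid plate about 1–2° of tilt. They saw few points on it, so I trusted the wrist reading.
- **Timer in the scene view:** The scene network's last timer detection was false, because it landed on the stack.

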